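# Dock the plug-in module and tug it to prove the clips

## Task

Fit the plug-in module onto either of the two twin-pin docks, both pins through its holes, and press it down until it lies flat on the dock and the end clips snap over it, then tug it firmly straight up, with about a kilogram's pull, to see that it is latched. One of the docks (nobody knows which) has worn clips: if the module lifts free, seat it on the other dock instead, press it home and tug it there as well. Leave it latched and let go of it, without disturbing the other things on the bench.

Things in the scene. Friction and masses are not known exactly. Their poses are not given: they have to be found in the camera images.
- module_mid (a point): centre of the plug-in module, half-way up, 24 mm above its underside. A loose grey metal plate 124 (x) x 56 (y) x 6 mm with a grey plastic housing on its middle, 48 (x) x 28 (y) mm, from 6 to 48 mm above the underside: grip it across the 28 mm, above the plate. Two through holes 10.5 mm wide at x = +40 and -40 mm, y = 0. z up; lies flat at the start.
- module: the same module; this origin is the centre of the plate's underside. It is the same turned end for end. 0.2 to 0.37 kg.
- dock_a_seat (a point): middle of the seating face (top) of dock a, 14 mm above the bench. A fixed dark steel base 168 (x, length) x 80 (y) x 14 mm, z up, the same turned end for end. Two steel guide pins at x = +40 and -40 mm, y = 0: 8 mm thick, straight for 24 mm above this face, then a cone to a 3 mm tip, 31 mm above it. Docks a and b look alike; either may have the worn clips.
- dock_b_seat (a point): middle of the seating face (top) of dock b, 14 mm above the bench. A fixed dark steel base 168 (x, length) x 80 (y) x 14 mm, z up, the same turned end for end. Two steel guide pins at x = +40 and -40 mm, y = 0: 8 mm thick, straight for 24 mm above this face, then a cone to a 3 mm tip, 31 mm above it. Docks a and b look alike; either may have the worn clips.
- dock_a: dock a again; origin at the middle of its underside. When the plate lies on the seating face the clips spring back over its ends. Sound clips then hold it, against a pull up to 25 N: it rises 1 to 2 mm freely and then springs up 1 mm for each 4 N. Worn ones let it go at less than 3 N.
- dock_b: dock b again; origin at the middle of its underside. When the plate lies on the seating face the clips spring back over its ends. Sound clips then hold it, against a pull up to 25 N: it rises 1 to 2 mm freely and then springs up 1 mm for each 4 N. Worn ones let it go at less than 3 N.
- catch_a: the two spring clips of dock a; origin under the dock's middle, axes as the dock's. At each end of the dock a black nose reaches in to x = +-58 mm, over the plate's end (x = +-62), from a bracket that ends at x = +-84, within y = +-15, up to 26 mm above the seating face. They slide 4 mm outward as the plate passes; pressing it home takes up to about 15 N.
- catch_b: the two spring clips of dock b; origin under the dock's middle, axes as the dock's. At each end of the dock a black nose reaches in to x = +-58 mm, over the plate's end (x = +-62), from a bracket that ends at x = +-84, within y = +-15, up to 26 mm above the seating face. They slide 4 mm outward as the plate passes; pressing it home takes up to about 15 N.
- pen_pot_mid (a point): pot of pens, 83 mm wide, 171 mm high with the pens, stands loose; point 50 mm up its axis
- mug_mid (a point): orange mug, 81 x 113 x 101 mm with its handle, stands loose; point 50 mm up
- dropper_mid (a point): brown dropper bottle, 34 mm wide, 102 mm high, stands loose; point on its axis, 50 mm up
- screwdriver_mid (a point): screwdriver lying loose, 180 mm long (along its own y), 25 mm thick; point at its middle
- tape_roll_mid (a point): roll of black tape, 79 mm wide, 18 mm high, lying loose; point at its middle
- pliers_mid (a point): pliers lying loose, 160 x 64 x 12 mm; point at their middle
- terminal_strip_mid (a point): pale terminal strip, 72 x 18 x 18 mm, lying loose (long along its own y); point near its middle

How it is judged (in metres and radians):
On the way, in this order (a step that is already met when the one before it is completed fails the run):
1. the module lies flat on one of the docks, both pins through its holes (((z of module_mid in the frame of dock_a_seat between 0.018 and 0.027 m and horizontal distance between module_mid and dock_a_seat below 0.006 m and angle between the x axis of module_mid and the x axis of dock_a_seat, either way round below 0.08 rad and angle between module_mid's own z axis and vertical below 0.06 rad) or (z of module_mid in the frame of dock_b_seat between 0.018 and 0.027 m and horizontal distance between module_mid and dock_b_seat below 0.006 m and angle between the x axis of module_mid and the x axis of dock_b_seat, either way round below 0.08 rad and angle between module_mid's own z axis and vertical below 0.06 rad))), for 0.2 s.
2. it is pulled up with more than 4 N against a dock's clips and stays within 9 mm of its seat, on the pins ((((z of module_mid in the frame of dock_a_seat between 0.018 and 0.033 m and horizontal distance between module_mid and dock_a_seat below 0.006 m and angle between the x axis of module_mid and the x axis of dock_a_seat, either way round below 0.08 rad and angle between module_mid's own z axis and vertical below 0.06 rad) and contact force between module and catch_a above 4 N) or ((z of module_mid in the frame of dock_b_seat between 0.018 and 0.033 m and horizontal distance between module_mid and dock_b_seat below 0.006 m and angle between the x axis of module_mid and the x axis of dock_b_seat, either way round below 0.08 rad and angle between module_mid's own z axis and vertical below 0.06 rad) and contact force between module and catch_b above 4 N))), for 0.15 s.
At the end, for the whole second after the job is handed in: the module lies on the dock that held it: plate within 3 mm of the seating face, centre within 6 mm of the dock's, in line within 0.08 rad, tilted less than 0.06 rad, at rest and released (((z of module_mid in the frame of dock_a_seat between 0.018 and 0.027 m and horizontal distance between module_mid and dock_a_seat below 0.006 m and angle between the x axis of module_mid and the x axis of dock_a_seat, either way round below 0.08 rad and angle between module_mid's own z axis and vertical below 0.06 rad) or (z of module_mid in the frame of dock_b_seat between 0.018 and 0.027 m and horizontal distance between module_mid and dock_b_seat below 0.006 m and angle between the x axis of module_mid and the x axis of dock_b_seat, either way round below 0.08 rad and angle between module_mid's own z axis and vertical below 0.06 rad)) and linear speed of module below 0.02 m/s and contact force between the fingers and module below 0.1 N); the robot touches nothing.
It fails at once if a bystander (pen pot, mug, dropper bottle, screwdriver, tape, pliers, terminal strip) is moved more than 20 mm (distance of any of pen_pot_mid, mug_mid, dropper_mid, screwdriver_mid, tape_roll_mid, pliers_mid, terminal_strip_mid from where it was at the start of the episode above 0.02 m).
It also fails if it takes over 67 s, if anything falls off the work surface, if the arm or the gripper's body presses on something with over 40 N, if the wrist force passes 120 N, or if a joint passes its speed limit or range.

## Robot

A 6-joint arm with a two-finger parallel gripper is mounted at the origin on a cart in front of the work surface, level with it; the furniture and walls round the work are solid. World frame = base frame: x ahead of the robot, y to its left, z up, the work surface at z = 0. Lengths are in mm, angles in rad, forces in N, time in s.
With the tool pointing down it reaches from about 300 to 850 mm from the base axis. Payload 5.4 kg.
Tool frame: the origin (TCP) lies midway between the tips of the shut fingers; the grasp point (between the pads) lies 19 mm behind it; z points along the fingers, y is the line along which they close (so a half turn about z gives the same grasp; the last joint's range is limited). The gripper opens to 85 mm and grips with 20 to 120 N. Pads are 22 mm wide; open, the fingers measure 114 mm over their backs; the gripper's body (76 mm by 85 mm) begins 54 mm behind the grasp point. The pads swing forward as they close: fully open they stand 13 mm farther back than shut.
Start: joints at [-1.525, 0.158, 1.597, -0, 1.386, -0.21], TCP at [145.463, -556.279, 231.299] pointing down, gripper open.
Joint ranges: [-2.91, 2.91], [-0.94, 2.29], [0.18, 2.7], [-1.29, 4.43], [0.17, 2.64], [-3, 3]. Speed limits (rad/s): [2.57, 2.57, 3.14, 3.14, 3.14, 3.14].

## Interface

Orientations are given as [roll, pitch, yaw] about the fixed x, y, z axes, in that order (R = Rz(yaw) Ry(pitch) Rx(roll)).
In Python, from rig import ctrl gives the robot as it stands. The module is installed in compiled form; this text tells all that it offers.
- The arm moves only by the tool jog_arm, never from a script. Its argument "targets" is a list of rows, each a list of 2 entries, a list of its own where there are three numbers: the shift along the tool's x, y, z in m, then the turn, a rotation vector about the tool's x, y, z in degrees. In form: [[[tx, ty, tz], [rx, ry, rz]], ...]. A call has 1 to 5 rows; each row shifts and turns the commanded pose from where the row before left it, along the tool's axes as they then stand; what a row does not reach is not made up. A row lasts 1/8 s, in which the tool goes at most 62.5 mm and 10.7 degrees, less where a joint would pass 70% of its speed; a pose out of reach is approached as far as the arm can. A call is refused whole if a number of a shift passes 0.0625 or a number of a turn 10.7, either way. A call with a gripper value outside its range is refused whole. "fingers" is the finger opening in m, from 0 to 0.0854, set as the call begins (left out, the last holds). The fingers move at their own pace and stop on an object; "grip_force" is the grip in N (left out, the last holds). Time passes only in rows, so rows that do not move let the fingers close. It gives the time, the measured TCP pose, the force, the opening and the grip force at its end, in the units of the state.
- ctrl.read_state(): the state, without advancing time (a new reading comes with each control period).
- ctrl.read_camera(name): name is "scene" or "side" or "wrist"; returns (picture, depth): 420x560x3 uint8, red, green, blue; 420x560 float32, mm along the optical axis (not along the pixel's ray), 0 where there is no reading.
- ctrl.get_calibration(name): a dict with "vfov" (degrees; the focal length in pixels is half the picture's height over the tangent of half this angle, whatever the lens; pixels are square), "cx", "cy" (the principal point, pixels), "R" (3x3) and "t" (3): a world point X has camera coordinates R X + t. Camera axes: x right, y down, z forward; pixel columns grow to the right and rows downward; lengths in mm; the calibration is good to about 2 mm. A picture is of the moment at which its call begins: read the wrist's pose just before it. get_calibration takes no time and is no camera call; for the wrist camera it gives the pose at the moment of the call.
- ctrl.close_job(): hands the job in; it is judged then, once.
Trained networks look in the newest picture that a camera, given by its name, has taken for a name from the list of things; names that differ only in an ending like _2 or _b are one class to them, and where a whole thing is asked for, a point or a joint stands for the part that bears it (a point fixed in the world has none). Each returns a list of dicts, best first, with "p" (0 to 1); they miss things now and then, are a little off and sometimes report something else, mostly with a low value. They report only what shows in the picture. A call takes as long as a camera call.
- ctrl.search_frame(camera, label): "location" ([x, y, z] in mm, in world coordinates, good to about 4 mm: the middle of the surface that is visible of it).
- ctrl.masks_of(camera, label): "region" (420x560 bool, what is visible of it).
- ctrl.place_of(camera, label): "location" ([x, y, z] in mm, in world coordinates, good to about 4 mm: a listed point, or the origin of a listed thing).
The state is a dict: "t": time; "qpos": joint angles; "qd": joint speeds; "effort": joint torques, N m; "tcp_pos": TCP position; "orientation": TCP orientation; "wrist_force": force on the tool from outside, world axes, zero at the start; "moment": the same for the moment, N m; "finger_gap": finger opening in mm; "gripper_force": force on a finger pad.
Only numpy, scipy, OpenCV 4.12 (cv2) and the standard library are available. Lean on these libraries where they do the work, as an engineer would, in place of code of your own. Each camera call takes 0.05 s, during which the arm holds its last target. There are 200 camera calls.

## Working session

There is one attempt and no reset: what is moved stays moved. The work goes in short steps, Python scripts to look and compute and a tool call to move; the robot and the scene stay as the last step left them, time stands still between calls to the robot, and variables do not carry over. Pictures are saved under pics/ and viewed, at most 10 in all, crops included, and the job is handed in when it is done.

Besides the shell and the picture viewer there is one more tool, called after ">>>" as a command line: name --argument value ..., lists and objects as JSON in quotes. jog_arm: Moves the arm, as the interface text tells. Its arguments: {"type":"object","properties":{"targets":{"type":"array"},"fingers":{"type":"number"},"grip_force":{"type":"number"}},"required":["targets"]}

```bash
mkdir -p pics; python3 - <<'E'
from rig import ctrl
import cv2,numpy as np
s=ctrl.read_state();print(s)
ims=[]
for c in ("scene","side"):
    im,d=ctrl.read_camera(c);cv2.imwrite(f"pics/{c}0.png",im[:,:,::-1])
    for l in ("module","module_mid","dock_a_seat","dock_b_seat"):
        print(c,l,[(round(o["p"],2),np.round(o["location"]).tolist()) for o in ctrl.place_of(c,l)][:3])
    if c=="scene":
      for l in ("pen_pot_mid","mug_mid","dropper_mid","screwdriver_mid","tape_roll_mid","pliers_mid","terminal_strip_mid"):
        print(c,l,[(round(o["p"],2),np.round(o["location"]).tolist()) for o in ctrl.place_of(c,l)][:1])
print(ctrl.read_state()["t"])
E
```

```text
{'t': 0.0, 'qpos': array([-1.52507959e+00,  1.59094472e-01,  1.59820631e+00,  1.81661547e-06,
        1.38617773e+00, -2.10089846e-01]), 'qd': array([ 0.00085959, -0.00083037, -0.00035833,  0.00014875,  0.00129449,
        0.0011914 ]), 'effort': array([ 1.43528938e-03, -3.96003950e+01, -3.31426549e+01, -1.19019601e-04,
        8.30860168e-03,  1.63398238e-05]), 'tcp_pos': array([ 145.44829046, -555.69642293,  230.3043486 ]), 'orientation': array([-3.13974864e+00, -3.95036717e-04,  2.55805880e-01]), 'wrist_force': array([ 0.32505051, -0.64027008, -0.3083579 ]), 'moment': array([ 0.00294577, -0.00840617,  0.03857457]), 'gripper_force': 0.0, 'finger_gap': 85.39030564519472}
scene module []
scene module_mid [(0.66, [682.0, 46.0, 3.0])]
scene dock_a_seat [(0.94, [467.0, 256.0, 12.0])]
scene dock_b_seat [(0.78, [510.0, -2.0, 10.0])]
scene pen_pot_mid [(0.75, [674.0, -113.0, 46.0])]
scene mug_mid [(0.88, [729.0, -277.0, 51.0])]
scene dropper_mid [(0.63, [504.0, 123.0, 49.0])]
scene screwdriver_mid [(0.73, [470.0, -127.0, 15.0])]
scene tape_roll_mid [(0.97, [367.0, 39.0, 6.0])]
scene pliers_mid [(0.8, [679.0, 46.0, 3.0])]
scene terminal_strip_mid [(0.81, [368.0, 128.0, 8.0])]
side module [(0.88, [446.0, -233.0, -3.0]), (0.61, [367.0, 128.0, 9.0])]
side module_mid [(0.78, [450.0, -238.0, 22.0])]
side dock_a_seat [(0.69, [467.0, 249.0, 14.0]), (0.21, [468.0, -127.0, 11.0])]
side dock_b_seat [(0.79, [509.0, -5.0, 19.0])]
0.85
```

View pics/scene0.png

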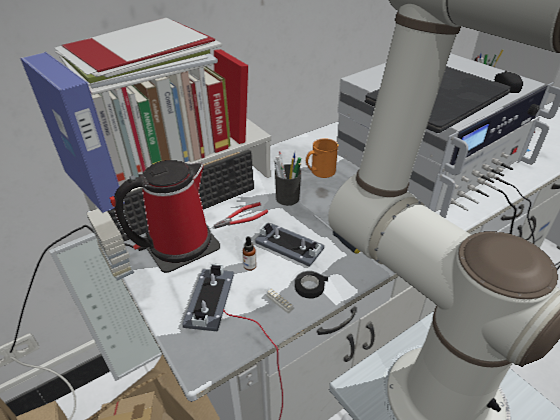

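View pics/side0.png

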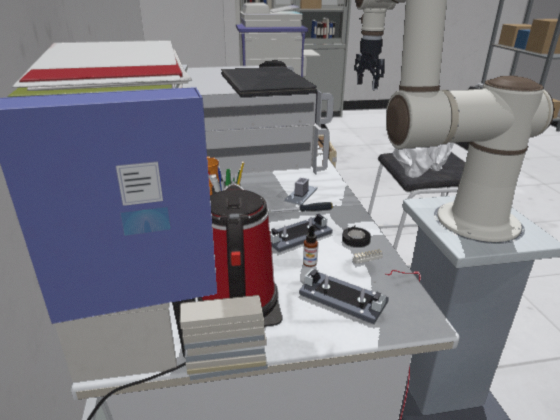

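The module stands at side pixel (302,190). The docks are at scene (205,297) and (288,243). I'll hover above the module for a look with the wrist camera.

>>> jog_arm --targets '[[[0.046,-0.029,-0.01],[0,0,0]],[[0.046,-0.029,-0.01],[0,0,0]],[[0.046,-0.029,-0.01],[0,0,0]],[[0.046,-0.029,-0.01],[0,0,0]],[[0.046,-0.029,-0.01],[0,0,0]]]'

```text
t: 1.48
tcp_pos: [332.3, -356.4, 281.8]
orientation: [3.141, -0.0, 0.256]
wrist_force: [0.1, -0.7, 0.6]
finger_gap: 85.5
gripper_force: 0.0
```

```bash
cat > h.py <<'E'
from rig import ctrl
import numpy as np, cv2
from scipy.spatial.transform import Rotation as Ro
def to(x,y,z,yaw):
    "shift (mm, current tool axes) and turn about tool axes (deg) to tool-down pose"
    s=ctrl.read_state(); R=Ro.from_euler('xyz',s['orientation'])
    T=Ro.from_euler('xyz',[np.pi,0,yaw])
    d=R.inv().apply(np.array([x,y,z])-s['tcp_pos']); r=(R.inv()*T).as_rotvec(degrees=True)
    print('t %.2f pos'%s['t'],s['tcp_pos'].round(1),'shift',d.round(1),'turn',r.round(2)); return s
def cam(c):
    k=ctrl.get_calibration(c); im,d=ctrl.read_camera(c); f=im.shape[0]/2/np.tan(np.radians(k['vfov']/2))
    v,u=np.mgrid[:420,:560]; P=np.stack([(u-k['cx'])/f*d,(v-k['cy'])/f*d,d],-1)
    W=(P-k['t'])@np.array(k['R']); W[d==0]=np.nan
    return im,W,(k,f)
def proj(kf,X):
    k,f=kf; p=np.asarray(X)@np.array(k['R']).T+k['t']; return p[...,:2]/p[...,2:]*f+[k['cx'],k['cy']]
E
python3 - <<'E'
from h import *
to(448,-236,300,.256)
k=ctrl.get_calibration("wrist");R=np.array(k['R']);print("cam pos",-R.T@k['t'],"fwd",R[2],"right",R[0],k['vfov'])
E
```

```text
t 1.48 pos [ 332.3 -356.4  281.8] shift [142.4 -87.3 -18.2] turn [ 0.04 -0.01 -0.03]
cam pos [ 407.59480277 -336.5706126   425.42859102] fwd [-0.29670002 -0.07889283 -0.95170637] right [ 0.25223078 -0.96766582  0.00158138] 71.257345671061
```

>>> jog_arm --targets '[[[0.047,-0.03,0],[0,0,0]],[[0.047,-0.03,0],[0,0,0]],[[0.047,-0.03,0],[0,0,0]],[[0,0,0],[0,0,0]]]'

```text
t: 1.98
tcp_pos: [446.7, -232.3, 281.4]
orientation: [-3.141, -0.001, 0.261]
wrist_force: [0.2, 0.2, -0.3]
finger_gap: 85.1
gripper_force: 0.0
```

```bash
python3 - <<'E'
from h import *
im,W,kf=cam("wrist"); cv2.imwrite("pics/w1.png",im[:,:,::-1])
for l in ("module_mid","dock_a_seat","module"):
    print(l,[(round(o["p"],2),np.round(o["location"]).tolist()) for o in ctrl.place_of("wrist",l)][:3])
m=ctrl.masks_of("wrist","module")
np.save("W1.npy",W)
if m:
    M=m[0]["region"]; print(m[0]['p'],M.sum())
    P=W[M]; P=P[np.isfinite(P).all(1)]; z=P[:,2]; print(np.histogram(z,bins=range(-10,70,5)))
    for a,b in((40,60),(2,12)):
        Q=P[(z>a)&(z<b)]; print(a,len(Q),np.median(Q,0),cv2.minAreaRect(Q[:,:2].astype(np.float32)))
to(448,-236,150,.256)
E
```

```text
module_mid [(0.9, [446.0, -234.0, 22.0]), (0.54, [469.0, -130.0, 12.0])]
dock_a_seat []
module [(0.75, [449.0, -233.0, -1.0])]
0.55 3310
(array([   0,    2,  114, 2239,   60,   17,   16,   20,   16,   20,   20,
        654,  119,    0,    0]), array([-10,  -5,   0,   5,  10,  15,  20,  25,  30,  35,  40,  45,  50,
        55,  60,  65]))
40 793 [ 445.98384841 -233.94327924   49.13858133] ((444.7061767578125, -234.62725830078125), (48.35467529296875, 28.253902435302734), 53.5084342956543)
2 2325 [ 452.92754726 -229.18427272    7.1772792 ] ((443.3491516113281, -234.8494873046875), (125.17036437988281, 59.111263275146484), 53.865814208984375)
t 2.23 pos [ 444.2 -236.1  281.2] shift [  3.7   0.9 131.2] turn [ 0.    0.02 -0.12]
```

View pics/w1.png

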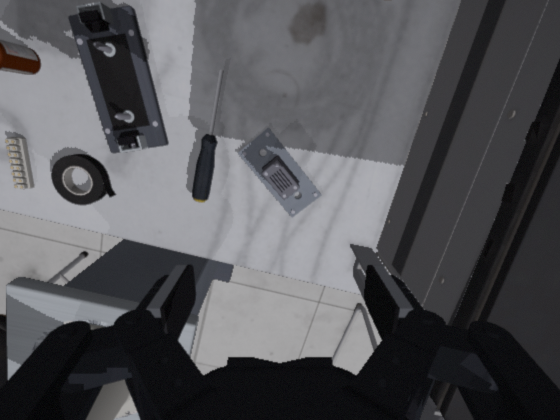

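Module housing is at wrist px (280,180): centre (444.5,-234.7), long axis 53.7°. The sizes agree with the given ones (48x28, 125x59). Descending and turning.

>>> jog_arm --targets '[[[0,-0.001,0.045],[0,0,-9.7]],[[0,0,0.045],[0,0,-9.7]],[[0,0,0.045],[0,0,-9.7]],[[0,0,0.045],[0,0,-9.7]],[[0,0,0],[0,0,0]]]' --fingers 0.06

```text
t: 2.85
tcp_pos: [441.6, -232.9, 98.0]
orientation: [-3.133, -0.001, 0.929]
wrist_force: [-0.1, 0.4, -0.7]
finger_gap: 60.3
gripper_force: 0.0
```

```bash
python3 - <<'E'
from h import *
im,W,kf=cam("wrist"); cv2.imwrite("pics/w2.png",im[:,:,::-1])
m=ctrl.masks_of("wrist","module"); print([(o['p'],o['region'].sum()) for o in m])
if m:
    M=cv2.erode(m[0]["region"].astype(np.uint8),np.ones((2,2)))>0
    P=W[M]; P=P[np.isfinite(P).all(1)]; z=P[:,2]
    for a,b in((40,60),(2,12)):
        Q=P[(z>a)&(z<b)]; print(a,len(Q),np.median(Q,0),cv2.minAreaRect(Q[:,:2].astype(np.float32)))
to(444.5,-234.7,16,.937)
E
```

```text
[(0.86, np.int64(9367))]
40 2543 [ 446.72957919 -231.95498813   49.1253556 ] ((445.39996337890625, -233.72940063476562), (47.69092559814453, 27.90862464904785), 54.19063186645508)
2 6165 [ 456.63357508 -216.35669184    7.17990737] ((445.090576171875, -234.77154541015625), (124.57423400878906, 56.71286392211914), 54.64265823364258)
t 2.95 pos [ 444.8 -235.2  102.6] shift [ 0.2 -0.7 86.6] turn [ 0.07  0.01 -0.48]
```

View pics/w2.png

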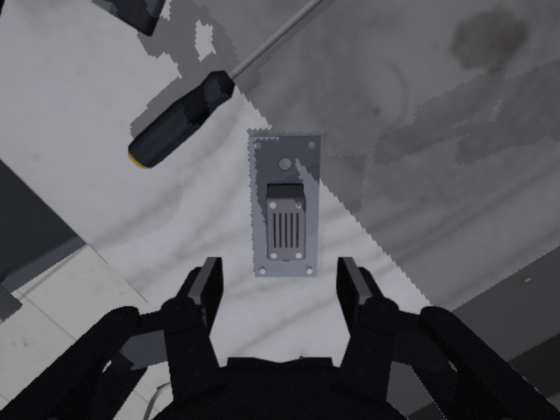

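The module (px 250–320 × 135–278) is centred between the fingers. Descending and gripping.

>>> jog_arm --targets '[[[0.001,-0.001,0.04],[0,0,-1.2]],[[0,0,0.036],[0,0,0]],[[0,0,0.01],[0,0,0]],[[0,0,0],[0,0,0]]]'

```text
t: 3.45
tcp_pos: [445.4, -233.7, 16.8]
orientation: [3.139, 0.0, 0.953]
wrist_force: [0.4, 0.0, 0.8]
finger_gap: 59.9
gripper_force: 0.0
```

>>> jog_arm --targets '[[[0,0,0],[0,0,0]],[[0,0,0],[0,0,0]],[[0,0,0],[0,0,0]],[[0,0,0],[0,0,0]]]' --fingers 0.0 --grip_force 90

```text
t: 3.95
tcp_pos: [445.8, -233.9, 17.3]
orientation: [3.138, 0.0, 0.954]
wrist_force: [-0.1, 0.4, 7.7]
finger_gap: 26.6
gripper_force: 89.4
```

>>> jog_arm --targets '[[[0,0,-0.02],[0,0,0]],[[0,0,-0.05],[0,0,0]],[[0,0,-0.05],[0,0,0]],[[0,0,-0.05],[0,0,0]],[[0,0,0],[0,0,0]]]'

```text
t: 4.58
tcp_pos: [446.8, -234.6, 190.2]
orientation: [3.132, 0.001, 0.954]
wrist_force: [0.3, -0.1, -4.0]
finger_gap: 26.9
gripper_force: 89.9
```

```bash
python3 - <<'E'
from h import *
s=to(510,-3,190,.55); print(s['wrist_force'],s['finger_gap'],s['qpos'],s['orientation'])
# dock b from first wrist frame
W=np.load("W1.npy"); Q=W[(abs(W[...,0]-510)<130)&(abs(W[...,1]+3)<110)&(W[...,2]>11)&(W[...,2]<19)]
if len(Q): print(len(Q),cv2.minAreaRect(Q[:,:2].astype(np.float32)))
E
```

```text
t 4.58 pos [ 446.8 -234.6  190.2] shift [225.5 -82.4  -0.8] turn [ 0.56 -0.05 23.15]
[ 0.31599224 -0.07909656 -3.96455202] 26.94490175569646 [-7.23451465e-01  2.67228228e-03  1.84569545e+00  3.06864950e-06
  1.28340171e+00 -1.06638302e-01] [3.13182492e+00 1.04259549e-03 9.53977217e-01]
7896 ((478.4014892578125, 27.381576538085938), (195.13302612304688, 158.06422424316406), 23.025793075561523)
```

Module held (gap 27 mm, ≈4 N). Moving beside dock B to measure it close up.

>>> jog_arm --targets '[[[0.04,0.004,-0.01],[0,0,0]],[[0.04,0.004,-0.01],[0,0,7.7]],[[0.04,0,0],[0,0,7.7]],[[0,0,0],[0,0,7.7]],[[0,0,0],[0,0,0]]]'

```text
t: 5.2
tcp_pos: [523.6, -141.9, 203.2]
orientation: [-3.138, 0.002, 0.553]
wrist_force: [-0.3, -0.1, -3.9]
finger_gap: 26.5
gripper_force: 89.5
```

```bash
cat >> h.py <<'E'
def rects(W,c,zs,r=130):
    for a,b,n in zs:
        M=(np.hypot(W[...,0]-c[0],W[...,1]-c[1])<r)&(W[...,2]>a)&(W[...,2]<b)
        nl,L,st,ce=cv2.connectedComponentsWithStats(M.astype(np.uint8))
        for i in range(1,nl):
            if st[i,4]>=n:
                Q=W[L==i]; R=cv2.minAreaRect(Q[:,:2].astype(np.float32)); print((a,b),st[i,4],'px',ce[i].round(),'med',np.median(Q,0).round(1),'rect',np.round(R[0],1),np.round(R[1],1),round(R[2],2))
E
python3 - <<'E'
from h import *
to(510,-3,190,.55)
im,W,kf=cam("wrist"); cv2.imwrite("pics/w3.png",im[:,:,::-1]);np.save("W3.npy",W)
print([(round(o["p"],2),np.round(o["location"]).tolist()) for o in ctrl.place_of("wrist","dock_a_seat")][:3])
rects(W,(510,-3),((10,18,150),(24,60,12)))
E
```

```text
t 5.20 pos [ 523.6 -141.9  203.2] shift [  61.4 -125.3   13.5] turn [-0.18  0.12  0.17]
[(0.25, [506.0, -1.0, 11.0])]
(10, 18) 9834 px [165. 127.] med [513.5  -1.9  15.2] rect [506.4  -2.6] [168.1  80.1] 23.18
(10, 18) 186 px [66. 74.] med [509.5 107.5  13.9] rect [506.7 111.3] [33.2 14.4] 17.54
(10, 18) 187 px [ 99. 201.] med [397.3  28.6  14.2] rect [394.   32.3] [51.7 12. ] 73.36
(24, 60) 867 px [160.  59.] med [572.6  23.6  34.6] rect [572.   25.1] [26.  30.3] 23.59
(24, 60) 1159 px [43. 69.] med [509.9 108.   45.4] rect [505.6 113.4] [34.  19.5] 15.57
(24, 60) 101 px [158.  94.] med [544.   11.2  39.4] rect [543.7  12.1] [7.8 5.5] 23.95
(24, 60) 91 px [156. 172.] med [471.6 -19.5  38.8] rect [471.  -18.8] [7.6 5.6] 55.14
(24, 60) 658 px [157. 200.] med [444.1 -31.3  34.3] rect [441.4 -30.4] [26.3 30. ] 23.29
```

View pics/w3.png

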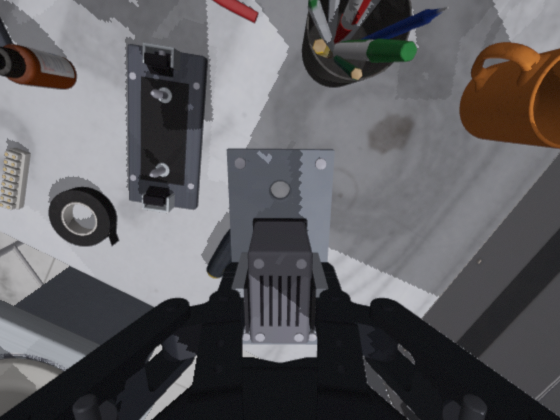

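Dock B seen fully (px 127–208 × 40–210): 168×80 rectangle at (506.5,-2.8), yaw 23.2°. Dropper bottle at px (40,65). Now measuring the module in the hand.

```bash
cat >> h.py <<'E'
def inhand(W,s,im=None):
    "plate pose in tool frame from visible front part"
    R=Ro.from_euler('xyz',s['orientation']); T=R.inv().apply((W-s['tcp_pos']).reshape(-1,3)).reshape(W.shape)
    M=(abs(T[...,1])<40)&(T[...,0]>25)&(T[...,0]<80)&(abs(T[...,2]-10)<8)
    n,L,st,ce=cv2.connectedComponentsWithStats(M.astype(np.uint8)); i=1+st[1:,4].argmax(); Q=T[L==i]
    fx=[Q[abs(Q[:,1]-y)<2][:,0].max() for y in (-20,-10,0,10,20)]
    print('plate z',np.median(Q[:,2]).round(1),'front x by y',np.round(fx,1),'y lo/hi at x',[(x,Q[abs(Q[:,0]-x)<2][:,1].min().round(1),Q[abs(Q[:,0]-x)<2][:,1].max().round(1)) for x in (35,45,55)])
    A=np.c_[Q[:,:2],np.ones(len(Q))]; c=np.linalg.lstsq(A,Q[:,2],rcond=None)[0]; print('tilt',c[:2].round(3))
    if im is not None:
        # hole: enclosed gap in the plate mask
        H=cv2.morphologyEx((L==i).astype(np.uint8),cv2.MORPH_CLOSE,np.ones((3,3)))
    return T
E
python3 - <<'E'
from h import *
s=ctrl.read_state(); W=np.load("W3.npy"); T=inhand(W,s)
print(T[182:198:3,270:292:3].round(0)[...,2])
im=cv2.imread("pics/w3.png",0); h=im[175:202,265:295]; 
Z=T[175:202,265:295]; deep=(Z[...,2]>14); print('hole', deep.sum(), np.argwhere(deep).mean(0)+[175,265])
for c in range(1):
    v,u=np.argwhere(deep).mean(0)+[175,265]
    k=ctrl.get_calibration("wrist"); f=210/np.tan(np.radians(k['vfov']/2))
    R=np.array(k['R']); cam=-R.T@k['t']; ray=R.T@np.array([(u-k['cx'])/f,(v-k['cy'])/f,1])
    Rt=Ro.from_euler('xyz',s['orientation']).inv(); c0=Rt.apply(cam-s['tcp_pos']); r=Rt.apply(ray)
    z=np.nanmedian(T[165:172,270:290,2]); print('z',z,'hole in tool',c0+r*(z-c0[2])/r[2])
to(506.9,-2.9,120,.405)
E
```

```text
plate z 10.9 front x by y [61.8 61.7 61.7 61.6 61.5] y lo/hi at x [(35, np.float64(-28.4), np.float64(27.4)), (45, np.float64(-28.5), np.float64(27.4)), (55, np.float64(-28.5), np.float64(27.5))]
tilt [0.002 0.003]
[[ 11.  11. 202. 203. 203.  10.  11.  12.]
 [ 10. 201. 203. 203. 202. 203.  12.  10.]
 [ 12.  nan 202. 203. 202. 202. 203.  12.]
 [ 12. 202. 203. 202. 202. 203. 202.  11.]
 [ 10. 202. 202. 203. 201. 203.  15.  11.]
 [ 11.  11.  16. 203. 202.  14.  12.  11.]]
hole 258 [190.03875969 279.93023256]
z 11.03411967100988 hole in tool [39.54579732  0.11817085 11.03411967]
t 5.30 pos [ 523.7 -142.7  204. ] shift [  59.2 -127.6   84.1] turn [-0.11  0.08  8.46]
```

>>> jog_arm --targets '[[[0.02,-0.0425,0],[0,0,0]],[[0.02,-0.0425,0],[0,0,0]],[[0.02,-0.0425,0.02],[0,0,0]],[[0,0,0.045],[0,0,8.5]],[[0,0,0.04],[0,0,0]]]'

```text
t: 5.92
tcp_pos: [508.4, -2.5, 98.9]
orientation: [3.142, 0.0, 0.404]
wrist_force: [1.3, -0.3, -3.1]
finger_gap: 26.7
gripper_force: 90.1
```

>>> jog_arm --targets '[[[0,0,0],[0,0,0]],[[0,0,0],[0,0,0]]]'

```text
t: 6.18
tcp_pos: [510.0, -3.5, 101.8]
orientation: [3.14, -0.002, 0.402]
wrist_force: [-0.1, -0.7, -3.1]
finger_gap: 26.6
gripper_force: 89.9
```

```bash
python3 - <<'E'
from h import *
s=to(507.2,-2.7,68,.405)
im,W,kf=cam("wrist"); cv2.imwrite("pics/w4.png",im[:,:,::-1]);np.save("W4.npy",W)
inhand(W,s)
rects(W,(507,-3),((10,18,100),(24,43,12)))
E
```

```text
t 6.17 pos [510.   -3.5 101.8] shift [-2.3 -1.8 33.8] turn [ 0.08 -0.1  -0.15]
plate z 10.2 front x by y [61.5 61.4 61.3 61.2 61.1] y lo/hi at x [(35, np.float64(-27.7), np.float64(28.1)), (45, np.float64(-27.7), np.float64(28.2)), (55, np.float64(-27.6), np.float64(28.1))]
tilt [0.001 0.002]
(10, 18) 2478 px [274. 132.] med [569.7  31.9  14.9] rect [548.8  16.1] [74.8 80.1] 23.08
(10, 18) 177 px [146. 157.] med [514.4 109.1  14.2] rect [510.1 112.1] [31.2 11.5] 32.86
(10, 18) 232 px [280. 189.] med [530.1   4.5  15.6] rect [530.    4.7] [12.7 14.4] 0.8
(10, 18) 618 px [409. 262.] med [ 514.2 -124.8   15.1] rect [ 511.3 -125.3] [11.4 90.5] 86.49
(10, 18) 109 px [184. 299.] med [399.4  42.1  12.6] rect [398.5  46.6] [ 4.3 31. ] 9.54
(24, 43) 1221 px [275. 129.] med [571.9  26.2  35.2] rect [571.9  26.2] [25.  29.5] 23.03
(24, 43) 548 px [134. 161.] med [514.3 109.   33.9] rect [508.5 112.4] [32.8 14.1] 27.45
```

View pics/w4.png

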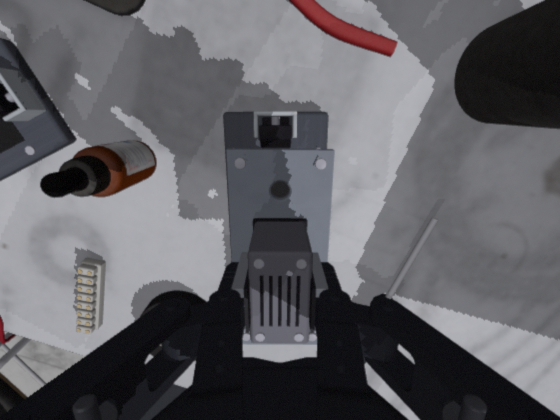

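Plate (px 227–333) sits over dock B (px 224–327) slightly off. Correcting, then going lower.

>>> jog_arm --targets '[[[-0.002,-0.0024,0.015],[0,0,0]],[[0,0,0.013],[0,0,0]],[[0,0,0],[0,0,0]],[[0,0,0],[0,0,0]]]'

```text
t: 6.72
tcp_pos: [506.3, -1.4, 72.3]
orientation: [-3.142, 0.0, 0.402]
wrist_force: [0.0, 0.6, -2.7]
finger_gap: 26.6
gripper_force: 90.0
```

```bash
python3 - <<'E'
from h import *
for i in range(3):
    s=to(507.2,-2.7,68,.405)
    im,W,kf=cam("wrist")
    if i==1: inhand(W,s)
    rects(W,(507,-3),((10,18,900),(24,43,800)))
cv2.imwrite("pics/w5.png",im[:,:,::-1]);np.save("W5.npy",W)
# pin through the hole / hole in the plate
T=Ro.from_euler('xyz',s['orientation']).inv().apply((W-s['tcp_pos']).reshape(-1,3)).reshape(W.shape)
print(T[178:204:3,264:298:3,2].round(0))
E
```

```text
t 6.72 pos [506.3  -1.4  72.3] shift [0.3 1.6 4.3] turn [-0.    0.   -0.15]
(10, 18) 1938 px [236. 144.] med [556.9  49.3  14.8] rect [520.9  32.5] [113.3  28.5] 22.91
(10, 18) 2022 px [324. 148.] med [577.4  -3.   14.9] rect [540.9 -15.6] [114.1  28.2] 23.18
(24, 43) 1695 px [280. 127.] med [571.8  26.2  35.2] rect [571.8  26.1] [25.7 30. ] 23.17
(24, 43) 829 px [116. 164.] med [514.2 109.1  34. ] rect [508.5 112.5] [32.8 14. ] 27.27
t 6.78 pos [506.5  -1.4  72.6] shift [0.1 1.4 4.6] turn [ 0.02 -0.03 -0.15]
plate z 10.2 front x by y [61.4 61.4 61.4 61.2 61.1] y lo/hi at x [(35, np.float64(-27.5), np.float64(28.2)), (45, np.float64(-27.7), np.float64(28.2)), (55, np.float64(-27.6), np.float64(28.1))]
tilt [0.001 0.002]
(10, 18) 1947 px [236. 144.] med [557.   49.4  14.8] rect [521.2  32.6] [113.3  28.3] 23.24
(10, 18) 1983 px [324. 147.] med [577.8  -2.6  14.9] rect [540.7 -15.4] [114.7  28.5] 23.22
(24, 43) 1684 px [280. 127.] med [571.9  26.3  35.3] rect [571.8  26. ] [25.1 30. ] 22.97
(24, 43) 832 px [116. 164.] med [514.3 109.   34.3] rect [508.4 112.5] [32.9 14.3] 26.88
t 6.83 
[... 191 characters left out ...]
ed [578.   -2.5  14.9] rect [540.6 -15.7] [115.5  28.4] 23.51
(24, 43) 1694 px [280. 127.] med [572.   26.2  35.3] rect [571.9  26. ] [25.2 29.9] 22.79
(24, 43) 810 px [116. 164.] med [514.4 109.   34.2] rect [508.6 112.6] [32.9 14.1] 27.92
[[10. 10. 11.  9. 10. 10.  9. 10.  9. 12. 10. 10.]
 [11. 11. 11. 11. 11. 12. 10. 10. 10. 11. 10. 10.]
 [10. 10. 10. 57. 30. 27. 25. 31. 12. 11. 11.  9.]
 [11.  9. 11. 58. 58. 32. 57. 57. 56. 10. 11. 10.]
 [10. 10. 11. 57. 57. 58. 57. 57. 58. 10. 10. 11.]
 [11. 10. 11. 57. 57. 57. 56. 58. 14.  9. 11.  9.]
 [10. 11. 10. 13. 57. 56. 58. 16. 11. 11. 10. 11.]
 [ 9. 10. 11. 11. 11. 13. 13. 12. 10. 10.  9.  9.]
 [10. 11. 10. 10. 11. 11.  9. 10. 11. 10. 10. 10.]]
```

Pin tip shows through the hole, offset below 0.5 mm. Lowering over the pins.

>>> jog_arm --targets '[[[0,0,0.008],[0,0,0]],[[0,0,0.008],[0,0,0]],[[0,0,0.006],[0,0,0]],[[0,0,0],[0,0,0]]]'

```text
t: 7.38
tcp_pos: [506.1, -1.4, 49.7]
orientation: [-3.141, 0.0, 0.402]
wrist_force: [0.7, -0.0, -3.8]
finger_gap: 26.6
gripper_force: 90.1
```

>>> jog_arm --targets '[[[0,0,0.006],[0,0,0]],[[0,0,0.005],[0,0,0]],[[0,0,0.003],[0,0,0]],[[0,0,0],[0,0,0]]]'

```text
t: 7.88
tcp_pos: [506.0, -1.3, 35.9]
orientation: [-3.141, 0.0, 0.402]
wrist_force: [1.7, -0.2, -4.0]
finger_gap: 26.9
gripper_force: 90.2
```

>>> jog_arm --targets '[[[0,0,0.003],[0,0,0]],[[0,0,0.001],[0,0,0]],[[0,0,0],[0,0,0]]]'

```text
t: 8.25
tcp_pos: [506.1, -1.3, 32.2]
orientation: [-3.141, 0.0, 0.402]
wrist_force: [0.9, -0.6, -4.0]
finger_gap: 26.9
gripper_force: 90.2
```

>>> jog_arm --targets '[[[0,0,0.002],[0,0,0]],[[0,0,0],[0,0,0]]]'

```text
t: 8.5
tcp_pos: [506.3, -1.3, 31.3]
orientation: [-3.141, 0.0, 0.403]
wrist_force: [-4.6, 1.4, 6.6]
finger_gap: 26.5
gripper_force: 91.1
```

>>> jog_arm --targets '[[[0,0,0.002],[0,0,0]],[[0,0,0],[0,0,0]]]'

```text
t: 8.75
tcp_pos: [506.3, -1.3, 31.2]
orientation: [-3.141, 0.002, 0.403]
wrist_force: [-13.6, 2.6, 25.0]
finger_gap: 26.9
gripper_force: 93.8
```

Seated with a 29 N press. Now the tug.

>>> jog_arm --targets '[[[0,0,-0.003],[0,0,0]],[[0,0,-0.002],[0,0,0]],[[0,0,0],[0,0,0]]]'

```text
t: 9.12
tcp_pos: [506.1, -1.4, 33.1]
orientation: [-3.142, 0.0, 0.402]
wrist_force: [0.3, -0.2, -3.2]
finger_gap: 26.9
gripper_force: 90.0
```

>>> jog_arm --targets '[[[0,0,-0.002],[0,0,0]],[[0,0,0],[0,0,0]]]'

```text
t: 9.38
tcp_pos: [506.1, -1.4, 35.2]
orientation: [-3.141, 0.0, 0.402]
wrist_force: [0.7, -0.8, -2.8]
finger_gap: 26.9
gripper_force: 90.0
```

>>> jog_arm --targets '[[[0,0,-0.002],[0,0,0]],[[0,0,0],[0,0,0]]]'

```text
t: 9.62
tcp_pos: [506.2, -1.3, 37.4]
orientation: [-3.142, 0.0, 0.402]
wrist_force: [0.5, -0.4, -3.7]
finger_gap: 27.0
gripper_force: 90.0
```

Dock B's clips let go: it rose 6 mm with no load beyond the weight. Lifting off and going to dock A.

>>> jog_arm --targets '[[[0,0,-0.01],[0,0,0]],[[0,0,-0.03],[0,0,0]],[[0,0,-0.045],[0,0,0]],[[0,0,-0.05],[0,0,0]],[[0,-0.02,-0.03],[0,0,0]]]'

```text
t: 10.25
tcp_pos: [499.4, 16.4, 206.1]
orientation: [3.139, -0.003, 0.401]
wrist_force: [0.7, 0.5, -3.4]
finger_gap: 27.0
gripper_force: 90.9
```

>>> jog_arm --targets '[[[0.002,-0.04,0],[0,0,0]],[[0.002,-0.04,0],[0,0,0]],[[0,0,0],[0,0,0]],[[0,0,0],[0,0,0]]]'

```text
t: 10.75
tcp_pos: [470.7, 92.0, 202.7]
orientation: [3.141, -0.0, 0.403]
wrist_force: [-1.3, -0.7, -3.2]
finger_gap: 26.8
gripper_force: 91.0
```

```bash
python3 - <<'E'
from h import *
s=to(467,253,200,.4);print(s['qpos'])
im,W,kf=cam("wrist"); cv2.imwrite("pics/w6.png",im[:,:,::-1]);np.save("W6.npy",W)
print([(round(o["p"],2),np.round(o["location"]).tolist()) for o in ctrl.place_of("wrist","dock_a_seat")][:3])
inhand(W,s)
rects(W,(467,253),((10,18,150),(24,60,12)))
H=(W[...,2]>90)&(W[...,1]>100); P=W[H]; g=np.unique((P[:,:2]//40*40).astype(int),axis=0,return_counts=True)
print([(a.tolist(),P[(P[:,:2]//40*40==a).all(1)][:,2].max().round()) for a,n in zip(*g) if n>30])
E
```

```text
t 10.75 pos [470.7  92.  202.7] shift [  59.7 -149.6    2.6] turn [ 0.03 -0.    0.16]
[-5.94464238e-02 -6.95437427e-02  1.89037163e+00 -4.60465162e-04
  1.32046438e+00  1.10873044e+00]
[(0.76, [465.0, 255.0, 13.0])]
plate z 10.2 front x by y [61.5 61.3 61.3 61.3 61.2] y lo/hi at x [(35, np.float64(-27.6), np.float64(28.4)), (45, np.float64(-27.6), np.float64(28.2)), (55, np.float64(-27.5), np.float64(28.2))]
tilt [0.001 0.002]
(10, 18) 9898 px [142. 132.] med [467.8 253.6  15.1] rect [465.6 254.5] [ 80.3 167.6] 47.85
(24, 60) 654 px [194. 104.] med [519.3 205.4  35. ] rect [518.1 207. ] [30.5 26. ] 47.73
(24, 60) 92 px [166. 118.] med [495.7 225.7  39.8] rect [495.5 227. ] [7.4 6.2] 43.93
(24, 60) 20 px [255. 141.] med [512.6 135.   58.4] rect [510.8 135. ] [ 2.  10.8] 66.05
(24, 60) 115 px [101. 152.] med [437.  279.2  38. ] rect [436.4 280.6] [7.4 6.3] 56.28
(24, 60) 791 px [ 78. 163.] med [415.1 300.   34.4] rect [412.7 302.2] [30.1 26.5] 48.23
(24, 60) 234 px [115. 230.] med [361.  242.6  46.1] rect [360.  239.4] [61.7 10.4] 51.01
[([440, 80], np.float64(302.0)), ([440, 120], np.float64(299.0)), ([480, 80], np.float64(303.0)), ([480, 120], np.float64(196.0)), ([520, 80], np.float64(195.0)), ([520, 120], np.float64(194.0))]
```

View pics/w6.png

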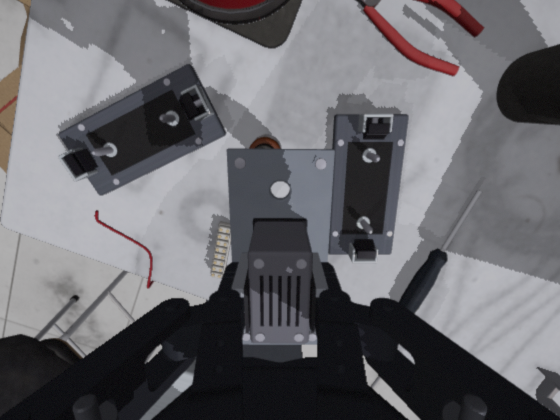

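Dock A (px 60–225 × 65–195): centre (465.8,254), axis -42.2°. Checking clearance to the kettle (px 240,10).

```bash
python3 - <<'E'
from h import *
W=np.load("W6.npy")
im,S,kf=cam("side"); im2,S2,_=cam("scene")
for n,P in (("wrist",W),("side",S),("scene",S2)):
    P=P.reshape(-1,3); 
    M=(P[:,0]>480)&(P[:,0]<800)&(P[:,1]>140)&(P[:,1]<420)&(P[:,2]>8)&(P[:,2]<330)&(np.hypot(P[:,0]-466,P[:,1]-254)>95)
    P=P[M]
    for a,b in((8,25),(25,90),(90,180),(180,330)):
        Q=P[(P[:,2]>a)&(P[:,2]<b)]
        if len(Q)>20:
            d=np.hypot(Q[:,0]-466,Q[:,1]-254); i=np.argsort(d)[:8]; print(n,(a,b),len(Q),'nearest',d[i].round()[::4],Q[i[3]].round(), 'xmin',np.percentile(Q[:,0],2).round(),'ymin',np.percentile(Q[:,1],2).round())
to(466.3,253.7,203,-.736)
E
```

```text
wrist (8, 25) 881 nearest [133. 133.] [598. 237.  21.] xmin 598.0 ymin 146.0
wrist (25, 90) 1466 nearest [134. 134.] [598. 231.  26.] xmin 599.0 ymin 164.0
side (8, 25) 759 nearest [120. 135.] [600. 246.  23.] xmin 604.0 ymin 256.0
side (25, 90) 3570 nearest [118. 119.] [504. 141.  29.] xmin 611.0 ymin 249.0
side (90, 180) 6279 nearest [146. 147.] [612. 244. 103.] xmin 621.0 ymin 260.0
side (180, 330) 8423 nearest [123. 152.] [516. 140. 190.] xmin 630.0 ymin 199.0
scene (8, 25) 626 nearest [133. 134.] [600. 246.  15.] xmin 599.0 ymin 151.0
scene (25, 90) 2593 nearest [136. 137.] [603. 251.  26.] xmin 606.0 ymin 170.0
scene (90, 180) 3657 nearest [143. 144.] [607. 226. 100.] xmin 612.0 ymin 178.0
scene (180, 330) 5088 nearest [125. 152.] [616. 240. 181.] xmin 620.0 ymin 160.0
t 10.95 pos [471.   91.5 202.3] shift [  59.1 -151.2   -0.7] turn [1.000e-02 1.000e-02 6.515e+01]
```

>>> jog_arm --targets '[[[0,0,0],[0,0,9.3]],[[0,0,0],[0,0,9.3]],[[0,0,0],[0,0,9.3]],[[0,0,0],[0,0,9.3]],[[0,0,0],[0,0,9.3]]]'

```text
t: 11.58
tcp_pos: [470.9, 91.6, 202.2]
orientation: [3.141, 0.0, -0.416]
wrist_force: [0.5, 0.1, -4.0]
finger_gap: 26.5
gripper_force: 91.1
```

>>> jog_arm --targets '[[[0,0,0],[0,0,9.3]],[[0,0,0],[0,0,9.3]],[[0,0,0],[0,0,0]],[[0,0,0],[0,0,0]]]'

```text
t: 12.08
tcp_pos: [470.8, 91.9, 202.3]
orientation: [3.142, 0.0, -0.732]
wrist_force: [-0.4, 0.7, -3.2]
finger_gap: 26.5
gripper_force: 91.1
```

```bash
python3 -c "
from h import *
print(to(466.3,253.7,100,-.736)['qpos'])"
```

```text
t 12.07 pos [470.8  91.9 202.3] shift [-111.5 -117.4  102.3] turn [0.   0.   0.25]
[-5.98094846e-02 -6.86068501e-02  1.89036493e+00 -1.95243185e-05
  1.31993499e+00  2.24271391e+00]
```

>>> jog_arm --targets '[[[-0.028,-0.0293,0],[0,0,0.2]],[[-0.028,-0.0293,0],[0,0,0]],[[-0.028,-0.0293,0],[0,0,0]],[[-0.0275,-0.0293,0.02],[0,0,0]],[[0,0,0.04],[0,0,0]]]'

```text
t: 12.7
tcp_pos: [468.4, 256.8, 143.7]
orientation: [-3.136, -0.002, -0.732]
wrist_force: [0.5, -0.7, -4.3]
finger_gap: 26.6
gripper_force: 91.2
```

>>> jog_arm --targets '[[[0,0,0.04],[0,0,0]],[[0,0,0.025],[0,0,0]],[[0,0,0],[0,0,0]],[[0,0,0],[0,0,0]]]'

```text
t: 13.2
tcp_pos: [467.9, 254.2, 78.7]
orientation: [-3.14, -0.001, -0.737]
wrist_force: [0.1, 0.5, -2.9]
finger_gap: 27.0
gripper_force: 91.0
```

```bash
cat >> h.py <<'E'
def fit(W,s,c,yaw):
    "module minus dock (mm, dock axes tool-wise) from the far end seen by the wrist camera"
    ex=np.array([np.cos(yaw),np.sin(yaw)]); ey=np.array([np.sin(yaw),-np.cos(yaw)])
    X=(W[...,:2]-c)@ex; Y=(W[...,:2]-c)@ey
    M=(W[...,2]>10)&(W[...,2]<18)&(X>20)&(X<95)&(abs(Y)<50); M&=cv2.erode(M.astype(np.uint8),np.ones((2,2)))>0
    N=(W[...,2]>25)&(W[...,2]<43)&(X>50)&(X<95)&(abs(Y)<25)
    rx=lambda lo,hi:X[M&(Y>lo)&(Y<hi)].max()
    print('dock far edge x-84:',rx(-38,-25)-84,rx(25,38)-84,'edges y:',Y[M&(X>66)&(X<80)].min(),Y[M&(X>66)&(X<80)].max(),'clip x',X[N].min()-58,X[N].max()-84,'y',Y[N].min(),Y[N].max())
    print('TCP in dock axes',(s['tcp_pos'][:2]-c)@ex,(s['tcp_pos'][:2]-c)@ey,'yaw',s['orientation'][2])
E
python3 - <<'E'
from h import *
for i in range(2): 
    s=to(466.3,253.7,72,-.736); im,W,kf=cam("wrist")
cv2.imwrite("pics/w7.png",im[:,:,::-1]);np.save("W7.npy",W)
inhand(W,s); fit(W,s,np.array([465.8,254]),-.736)
rects(W,(466,254),((10,18,900),(24,43,500)))
T=Ro.from_euler('xyz',s['orientation']).inv().apply((W-s['tcp_pos']).reshape(-1,3)).reshape(W.shape)
print(T[172:204:3,264:298:3,2].round(0)); print(s['qpos'])
E
```

```text
t 13.20 pos [467.9 254.2  78.7] shift [-0.9  1.5  6.7] turn [-0.11 -0.07 -0.04]
t 13.25 pos [468.3 254.3  79.1] shift [-1.1  1.8  7.1] turn [-0.16 -0.1  -0.05]
plate z 10.3 front x by y [61.9 61.8 61.7 61.6 61.5] y lo/hi at x [(35, np.float64(-26.9), np.float64(29.0)), (45, np.float64(-27.0), np.float64(29.0)), (55, np.float64(-27.0), np.float64(29.0))]
tilt [-0.001  0.001]
dock far edge x-84: -2.1232972435676345 -2.2001584540215333 edges y: -39.55839361747464 39.55406450201274 clip x 2.1717939865786136 -1.2351308410300703 y -15.582771587340075 14.445384317613703
TCP in dock axes 1.6610047347711807 -1.8871196640742904 yaw -0.7368508056348422
(10, 18) 1444 px [239. 138.] med [535.8 228.4  14.8] rect [503.3 256.1] [ 27.9 112.3] 47.63
(10, 18) 1611 px [323. 146.] med [497.7 188.9  14.9] rect [467.7 217.8] [ 28.1 113.5] 47.75
(24, 43) 1393 px [281. 131.] med [518.6 206.7  35.5] rect [518.9 206.4] [30.  22.5] 48.71
[[10. 10. 11. 10. 11. 10. 10. 11. 10. 10. 11. 11.]
 [10. 11. 10. 10. 11. 11. 12. 11.  9. 11. 10. 10.]
 [ 9. 10. 10. 12.  9.  9.  9. 11. 10. 11. 11. 11.]
 [10. 11.  9. 11. 11. 11. 12. 10. 11. 10. 11. 12.]
 [11. 10. 10. 64. 37. 33. 33. 38. 11.  9. 10. 10.]
 [ 9. 11. 10. 64. 39. 33. 33. 40. 64. 11. 10. 11.]
 [10. 11. 11. 64. 64. 64. 64. 63. 63. 10. 10. 10.]
 [10. 10. 10. 63. 64. 63. 64. 64. 16. 10. 10. 11.]
 [10. 10. 10. 13. 64. 64. 63. 17. 11. 10.  9. 11.]
 [10. 11. 10.  9. 11. 13. 12. 11. 10. 11.  9. 11.]
 [10. 10. 10. 11. 10. 11.  9. 10. 10. 10.  8. 11.]]
[2.70484197e-01 2.21998641e-01 1.84652699e+00 3.71011839e-05
 1.06980451e+00 2.57811118e+00]
```

```bash
cat >> h.py <<'E'
def pin(W,s):
    T=Ro.from_euler('xyz',s['orientation']).inv().apply((W-s['tcp_pos']).reshape(-1,3)).reshape(W.shape)
    h=T[170:215,262:300]; z=h[...,2]; w=h[(z>14)]; tip=h[(z>16)&(W[170:215,262:300,2]>41)]
    u=np.argwhere(z>14).mean(0)+[170,262]
    k=ctrl.get_calibration("wrist"); f=210/np.tan(np.radians(k['vfov']/2)); R=np.array(k['R'])
    Rt=Ro.from_euler('xyz',s['orientation']).inv(); c0=Rt.apply(-R.T@k['t']-s['tcp_pos']); r=Rt.apply(R.T@np.array([(u[1]-k['cx'])/f,(u[0]-k['cy'])/f,1]))
    print('tip n',len(tip),tip.mean(0).round(2),'hole',(c0+r*(10.3-c0[2])/r[2]).round(2))
E
python3 - <<'E'
from h import *
for i in range(3):
    s=to(466.3,253.7,72,-.736); im,W,kf=cam("wrist"); pin(W,s); fit(W,s,np.array([465.8,254]),-.736)
W5=np.load("W5.npy"); s5=dict(s); s5['tcp_pos']=np.array([506.7,-1.5,72.7]); s5['orientation']=np.array([3.1415,0,.402])
T=Ro.from_euler('xyz',s5['orientation']).inv().apply((W5-s5['tcp_pos']).reshape(-1,3)).reshape(W5.shape)[170:215,262:300]
q=T[(T[...,2]>16)&(W5[170:215,262:300,2]>41)]; print('b tip',len(q),q.mean(0))
fit(W5,s5,np.array([506.5,-2.5]),.404)
E
```

```text
t 13.30 pos [468.3 254.3  79.2] shift [-1.1  1.8  7.2] turn [-0.17 -0.11 -0.05]
tip n 64 [37.23  1.29 33.8 ] hole [40.13  1.09 10.3 ]
dock far edge x-84: -2.096366397182919 -2.2001424562841834 edges y: -39.44638853555536 39.59413982272741 clip x 2.1784821564283092 -1.7884749401571867 y -15.377132953572005 14.49601523984633
TCP in dock axes 1.6852357848439032 -1.9146715998512498 yaw -0.7369019613765
t 13.35 pos [468.1 254.2  79. ] shift [-1.   1.6  7. ] turn [-0.15 -0.1  -0.06]
tip n 67 [37.22  1.25 33.82] hole [40.15  1.13 10.3 ]
dock far edge x-84: -2.2034005127270007 -2.30137829860368 edges y: -39.50598189414735 39.43740742496232 clip x 2.012798514889141 -1.3114146982726282 y -15.581004948159638 14.24751707825363
TCP in dock axes 1.55201749588602 -1.740883002478845 yaw -0.7369888748313893
t 13.40 pos [467.9 254.2  78.8] shift [-0.9  1.5  6.8] turn [-0.13 -0.08 -0.06]
tip n 68 [37.29  1.16 33.82] hole [40.15  1.11 10.3 ]
dock far edge x-84: -2.3747404145633766 -2.469769205089918 edges y: -39.45451004814457 39.58166573224387 clip x 1.9005593097218352 -1.4688100255989127 y -15.614485504213476 14.459768007422577
TCP in dock axes 1.4421229715043475 -1.5785656905554715 yaw -0.7370938757998131
b tip 47 [38.78774298  0.12564    27.5509491 ]
dock far edge x-84: -0.6524377993750647 -0.7743405781725841 edges y: -39.47969699256408 39.477427678973065 clip x 0.7377199444195313 -0.07637893842561994 y -15.472172407708435 14.494491883823935
TCP in dock axes 0.5769986523792873 -0.840876064085833 yaw 0.402
```

>>> jog_arm --targets '[[[-0.0026,0.0002,0.006],[0,0,0]],[[0,0,0],[0,0,0]],[[0,0,0],[0,0,0]]]'

```text
t: 13.82
tcp_pos: [464.6, 255.5, 71.1]
orientation: [3.141, 0.0, -0.737]
wrist_force: [-0.1, -0.2, -3.3]
finger_gap: 26.9
gripper_force: 91.0
```

```bash
python3 - <<'E'
from h import *
for i in range(3):
    s=to(466.3,253.7,72,-.736); im,W,kf=cam("wrist"); pin(W,s); fit(W,s,np.array([465.8,254]),-.736)
inhand(W,s)
E
```

```text
t 13.82 pos [464.6 255.5  71.1] shift [ 2.5  0.2 -0.9] turn [ 0.02  0.01 -0.06]
tip n 36 [39.69  0.21 25.77] hole [40.29  0.82 10.3 ]
dock far edge x-84: -2.1935428282813234 -2.297161722410763 edges y: -39.499735363239175 39.341167448198355 clip x -0.5255089571407865 -1.6951142902588998 y -15.626968404453017 14.519349654557706
TCP in dock axes -1.913737038278896 -0.34252036350857756 yaw -0.7371301520181921
t 13.88 pos [464.8 255.6  71.3] shift [ 2.4  0.3 -0.7] turn [ 0.    0.   -0.07]
tip n 40 [39.61  0.2  26.32] hole [40.23  0.88 10.3 ]
dock far edge x-84: -2.0600714792946775 -2.1890310933094383 edges y: -39.65852666240457 39.35390677918494 clip x -1.1236150348091343 -1.5869554253234242 y -15.46194068373076 14.447491241959135
TCP in dock axes -1.8224652219750241 -0.46150506181137374 yaw -0.7372185570611398
t 13.93 pos [464.8 255.6  71.3] shift [ 2.3  0.4 -0.7] turn [-0.01 -0.   -0.07]
tip n 43 [39.57  0.26 26.04] hole [40.26  0.92 10.3 ]
dock far edge x-84: -2.003917860884215 -2.1230630579205183 edges y: -39.51545429970565 39.658025992572135 clip x -1.0596665623664876 -1.515166968010675 y -15.61294463587608 14.377715206567002
TCP in dock axes -1.767797235133738 -0.5112780613310745 yaw -0.7372533675730657
plate z 10.3 front x by y [61.8 61.8 61.7 61.6 61.6] y lo/hi at x [(35, np.float64(-27.0), np.float64(28.8)), (45, np.float64(-27.0), np.float64(28.8)), (55, np.float64(-26.8), np.float64(28.8))]
tilt [0. 0.]
```

>>> jog_arm --targets '[[[-0.0005,-0.0005,0.008],[0,0,0]],[[0,0,0.008],[0,0,0]],[[0,0,0.005],[0,0,0]],[[0,0,0],[0,0,0]]]'

```text
t: 14.48
tcp_pos: [464.9, 256.0, 49.8]
orientation: [3.141, -0.0, -0.737]
wrist_force: [1.6, -1.4, -4.3]
finger_gap: 26.7
gripper_force: 91.3
```

>>> jog_arm --targets '[[[0,0,0.006],[0,0,0]],[[0,0,0.005],[0,0,0]],[[0,0,0.003],[0,0,0]],[[0,0,0],[0,0,0]]]'

```text
t: 14.98
tcp_pos: [464.8, 256.2, 35.9]
orientation: [-3.141, -0.0, -0.737]
wrist_force: [3.6, -0.6, -4.9]
finger_gap: 26.5
gripper_force: 91.0
```

>>> jog_arm --targets '[[[0,0,0.003],[0,0,0]],[[0,0,0.001],[0,0,0]],[[0,0,0],[0,0,0]]]'

```text
t: 15.35
tcp_pos: [464.8, 256.3, 32.3]
orientation: [-3.141, -0.0, -0.737]
wrist_force: [2.0, 0.3, -4.4]
finger_gap: 27.0
gripper_force: 91.3
```

>>> jog_arm --targets '[[[0,0,0.002],[0,0,0]],[[0,0,0],[0,0,0]]]'

```text
t: 15.6
tcp_pos: [465.0, 256.3, 31.3]
orientation: [3.141, -0.0, -0.737]
wrist_force: [-0.6, -1.8, 6.4]
finger_gap: 26.7
gripper_force: 92.3
```

>>> jog_arm --targets '[[[0,0,0.002],[0,0,0]],[[0,0,0],[0,0,0]],[[0,0,0],[0,0,0]]]'

```text
t: 15.98
tcp_pos: [465.0, 256.3, 31.2]
orientation: [3.141, 0.0, -0.737]
wrist_force: [-7.6, -5.3, 21.9]
finger_gap: 26.8
gripper_force: 94.7
```

>>> jog_arm --targets '[[[0,0,-0.004],[0,0,0]],[[0,0,-0.003],[0,0,0]],[[0,0,0],[0,0,0]]]'

```text
t: 16.35
tcp_pos: [464.8, 256.2, 34.4]
orientation: [-3.141, -0.0, -0.737]
wrist_force: [5.6, 0.4, -9.1]
finger_gap: 26.7
gripper_force: 90.3
```

The clips of dock A hold (about 5 N already). Pulling to about 10 N.

>>> jog_arm --targets '[[[0,0,-0.0017],[0,0,0]],[[0,0,0],[0,0,0]],[[0,0,0],[0,0,0]]]'

```text
t: 16.73
tcp_pos: [464.7, 256.1, 35.4]
orientation: [-3.141, -0.0, -0.738]
wrist_force: [8.0, 0.4, -14.0]
finger_gap: 26.4
gripper_force: 89.7
```

>>> jog_arm --targets '[[[0,0,0.003],[0,0,0]],[[0,0,0.003],[0,0,0]],[[0,0,0],[0,0,0]],[[0,0,0],[0,0,0]]]'

```text
t: 17.23
tcp_pos: [464.9, 256.2, 31.3]
orientation: [-3.142, -0.0, -0.737]
wrist_force: [1.9, -2.4, 0.9]
finger_gap: 26.4
gripper_force: 92.1
```

>>> jog_arm --targets '[[[0,0,0],[0,0,0]],[[0,0,0],[0,0,0]],[[0,0,0],[0,0,0]],[[0,0,0],[0,0,0]]]' --fingers 0.055

```text
t: 17.73
tcp_pos: [464.6, 256.3, 30.9]
orientation: [3.141, 0.0, -0.737]
wrist_force: [-0.2, 0.2, -1.0]
finger_gap: 54.7
gripper_force: 0.0
```

>>> jog_arm --targets '[[[0,0,-0.01],[0,0,0]],[[0,0,-0.04],[0,0,0]],[[0,0,-0.05],[0,0,0]],[[0,0,-0.05],[0,0,0]],[[0,0,0],[0,0,0]]]'

```text
t: 18.35
tcp_pos: [468.0, 257.3, 187.0]
orientation: [-3.132, -0.006, -0.737]
wrist_force: [0.4, -0.2, -0.6]
finger_gap: 55.0
gripper_force: 0.0
```

```bash
python3 - <<'E'
from h import *
s=to(465,256,180,-.737); im,W,kf=cam("wrist"); cv2.imwrite("pics/w8.png",im[:,:,::-1])
rects(W,(465,255),((10,17.5,900),(18,24,300),(55,70,200)),r=70)
print(s['wrist_force'],s['finger_gap'])
E
```

```text
t 18.35 pos [468.  257.3 187. ] shift [-1.4  3.1  7. ] turn [-0.54 -0.33 -0.01]
(10, 17.5) 1181 px [254. 182.] med [496.9 271.9  14.9] rect [490.8 277.1] [ 26.8 132.2] 39.77
(10, 17.5) 1134 px [313. 184.] med [448.5 224.   15. ] rect [445.5 227.6] [ 27.  131.6] 55.64
(18, 24) 3831 px [284. 186.] med [477.  244.7  21.1] rect [463.8 255.9] [ 56.1 124. ] 47.4
(55, 70) 1405 px [284. 203.] med [465.6 254.2  63. ] rect [463.9 255.5] [27.2 48.2] 47.48
[ 0.40590475 -0.23118956 -0.58954627] 55.012385090161786
```

View pics/w8.png

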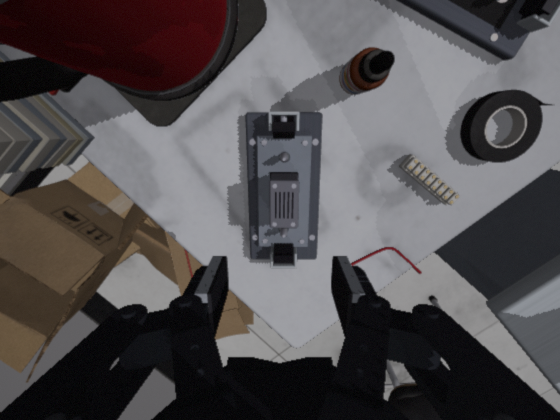

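The module (px 258–310 × 135–248) lies flat on dock A. Its plate top is at 21 mm (14+6 expected), both pins are through, the clips are over its ends, and the gripper is clear.

```bash
python3 -c "
from rig import ctrl
print(ctrl.close_job())"
```

```text
the job is handed in; nothing more can be done
None
```

The module is latched on dock A, where it held a tug of about 10 N; dock B turned out to have the worn clips and let it lift free. The gripper has let go and stands clear, and the job is handed in.

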